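# Touch-latch bottle bin

## Robot

A 6-joint arm with a two-finger parallel gripper is mounted at the origin on a cart in front of the work surface, level with it; the furniture and walls round the work are solid. World frame = base frame: x ahead of the robot, y to its left, z up, the work surface at z = 0. Lengths are in m, angles in rad, forces in N, time in s.
With the tool pointing down it reaches from about 0.15 to 0.775 m from the base axis. Payload 6.1 kg.
Tool frame: the origin (TCP) lies on the centre line of the jaws, within the pads' length; the fingertips stand 17 mm ahead of it and the grasp point (between the pads) lies 2 mm behind it; z points along the fingers, y is the direction in which the jaws open and shut (so a half turn about z gives the same grasp; the last joint's range is limited). The gripper opens to 85 mm and grips with 20 to 120 N. Pads are 22 mm wide; open, the fingers measure 114 mm over their backs; the gripper's body (76 mm by 85 mm) begins 54 mm behind the grasp point. The pads swing forward as they close: fully open they stand 13 mm farther back than shut.
Start: joints at [1.177, 0.126, -0.04, 1.405, 0, 1.571], TCP at [0.201, 0.485, 0.228] pointing down, gripper open.
Joint ranges: [-2.72, 2.72], [-0.95, 1.95], [-1.27, 1.35], [-1.78, 2.02], [-1.46, 1.47], [-3.14, 3.14]. Speed limits (rad/s): [2.39, 2.39, 3.01, 3.14, 3.14, 3.14].

## Interface

Orientations are given as a unit quaternion [w, x, y, z].
In Python, from plant import get_state, grab_frame, camera_params, hand_in gives the robot as it stands.
- The arm moves only by the tool drive_tool, never from a script. Its argument "series" is a list that holds one entry, the list of rows, each a list of 5 numbers: the finger opening in m, from 0 to 0.0854, then the shift along the tool's x, y, z in m, then the turn about the tool's z in rad. A call has 1 to 20 rows; each row shifts and turns the commanded pose from where the row before left it, along the tool's axes as they then stand; what a row does not reach is not made up. A row lasts 1/12 s, in which the tool goes at most 41.7 mm and 7.16 degrees, less where a joint would pass 70% of its speed; a pose out of reach is approached as far as the arm can. A call is refused whole if a number of a shift passes 0.0417 or a number of a turn 0.125, either way. A call with a gripper value outside its range is refused whole. The fingers move at their own pace and stop on an object; "grip_force" is the grip in N (left out, the last holds). Time passes only in rows, so rows that do not move let the fingers close. It gives the time, the measured TCP pose, the force and the opening at its end, in the units of the state.
- get_state(): the state, without advancing time (a new reading comes with each control period).
- grab_frame(name): name is "side" or "top" or "wrist"; returns the picture (420x560x3 uint8, red, green, blue); there is no depth.
- camera_params(name): a dict with "vfov" (degrees; the focal length in pixels is half the picture's height over the tangent of half this angle, whatever the lens; pixels are square), "cx", "cy" (the principal point, pixels), "rvec" (rotation vector, rad) and "tvec" (3), from world to camera coordinates, as OpenCV has them. Camera axes: x right, y down, z forward; pixel columns grow to the right and rows downward; lengths in m; the calibration is good to about 2 mm. A picture is of the moment at which its call begins: read the wrist's pose just before it. camera_params takes no time and is no camera call; for the wrist camera it gives the pose at the moment of the call.
- hand_in(): hands the job in, once; it reports no verdict.
The state is a dict: "time": time; "joint_positions": joint angles; "dq": joint speeds; "joint_efforts": joint torques, N m; "eef_pos": TCP position; "tool_rot": TCP orientation; "contact_force": force on the tool from outside, world axes, zero at the start; "moment": the same for the moment, N m; "opening": finger opening in m.
Only numpy, scipy, OpenCV 4.12 (cv2) and the standard library are available. Lean on these libraries where they do the work, as an engineer would, in place of code of your own. Each camera call takes 0.05 s, during which the arm holds its last target. There are 200 camera calls.

## Task

Press the tilted wooden front of the little cabinet's tilt-out bin in until its touch latch clicks, then keep a finger on the front and let it ease open under control, all the way to its stop: it is sprung and must not fly open or be forced. Then put the dasher bottle with the yellow cap into the open bin, bottom end down, and let go; leave the other bottle, the two glasses and the lime where they are.

Things in the scene. Friction and masses are not known exactly. Their poses are not given: they have to be found in the camera images.
- cabinet: Small fixed wooden cabinet, 262 mm wide, 219 mm high; origin on the work surface under the middle of the bin's hinge line x level into the cabinet, y along the hinge, z up. The front faces the robot's left. Its top shelf (205 to 219 mm high, 12 mm brass rail on it) overhangs: front edge at x = +40 mm. Side walls: inner faces at y = +-109 mm, from x = +45 mm back; below 55 mm height from x = -4 mm back
- cabinet_hinge (a point): Middle of the tilt-out bin's hinge line, which is the lower edge of the bin's wooden front, 45 mm above the work surface; fixed; axes as the cabinet's
- bin_press (a point): Brass disc on the outer face of the bin's light wooden front, mid-width, 95 mm up the front from the hinge line; swings with the bin. The front reaches 115 mm up from the hinge line, is 208 mm wide, 10 mm thick. Shut it leans back 25 degrees from vertical (top deeper in the cabinet); fully open it leans 30 degrees outwards, over the work surface
- bin_pocket (a point): Middle of the upper side of the bin's flat floor, behind the front; swings with the bin. The pocket is 65 mm from front to back, 174 mm wide; its floor is square to the front, 10 mm up it from the hinge line. From the floor the back wall rises 60 mm, the sides 76 mm, the front 105 mm. Open, its mouth points up and 30 degrees from vertical outwards
- bin (a joint): Angle of the bin: 0 shut and latched, grows as it tilts out, 0.96 rad at the open stop. Pressed in it goes negative: the touch latch lets go near -0.04, firm stop at -0.065 rad. A spring pushes it open: about 6 N at the brass disc starts pressing it in, under 9 N up to the stop. Unlatched, it follows a retreating finger, and stays at the open stop by itself
- bitters_a_mid (a point): Centre, half-way up, of the dasher bottle with the yellow cap (amber glass, pale label), standing upright; 47 mm diameter, 138 mm high with its cap; the point is 69 mm above its foot and its z axis points to the cap. The round body is straight up to about the middle and narrows above; 0.15 to 0.25 kg
- bitters_a: The bottle with the yellow cap; origin at the centre of its foot
- bitters_b_mid (a point): Centre of the other dasher bottle (black cap, orange label), same size; it stays where it is
- glass_l: Upturned tumbler, 68 mm diameter, 102 mm high, on the cabinet's top shelf, left; origin at the centre of its underside; it stays where it is
- glass_r: The same kind of tumbler, right on the top shelf; it stays where it is
- lime: Green lime, about 50 mm, on the work surface near the cabinet; it stays where it is

How it is judged:
On the way, in this order (a step that is already met when the one before it is completed fails the run):
1. the front has been pressed in far enough for the latch to let go (value of joint bin below -0.025 rad), for 0.02 s.
2. the front is on its way out with the robot's hand on it (value of joint bin between 0.25 and 0.8 rad and contact force between any of the fingers, the arm and bin above 0.2 N), for 0.05 s.
3. the bin is fully open (value of joint bin above 0.9 rad), for 0.2 s.
At the end, for the whole second after the job is handed in: The bin stands open (more than 0.85 rad) and the yellow-capped bottle stands in its pocket, released and at rest: its foot within 75 mm of the middle of the pocket floor, cap upward (leaning less than 63 degrees) (value of joint bin above 0.85 rad and y of bitters_a_mid in the frame of bin_pocket between -0.09 and 0.09 m and distance between bitters_a and bin_pocket below 0.075 m and angle between bitters_a's own z axis and vertical below 1.1 rad and linear speed of bitters_a below 0.03 m/s); the robot touches nothing.
It fails at once if the bin flew open (faster than 3 rad/s) (velocity of joint bin above 3 rad/s).
It fails at once if the bin was forced (over 40 N) (contact force between any of the fingers, the arm and bin above 40 N).
It fails at once if the other bottle was moved more than 40 mm (distance of bitters_b_mid from where it was at the start of the episode above 0.04 m).
It fails at once if a glass on the shelf was moved more than 30 mm (distance of any of glass_l, glass_r from where it was at the start of the episode above 0.03 m).
It fails at once if the lime was moved more than 50 mm (distance of lime from where it was at the start of the episode above 0.05 m).
It also fails if it takes over 61 s, if anything falls off the work surface, if the arm or the gripper's body presses on something with over 40 N, if the wrist force passes 120 N, or if a joint passes its speed limit or range.

## Working session

There is one attempt and no reset: what is moved stays moved. The work goes in short steps, Python scripts to look and compute and a tool call to move; the robot and the scene stay as the last step left them, time stands still between calls to the robot, and variables do not carry over. Pictures are saved under pics/ and viewed, about 8 in all and at most 12, crops included, and the job is handed in when it is done.

Besides the shell and the picture viewer there is one more tool, called as a command line: name --argument value ..., lists and objects as JSON in quotes. drive_tool: Moves the arm, as the interface text tells. Its arguments: {"type":"object","properties":{"series":{"type":"array"},"grip_force":{"type":"number"}},"required":["series"]}

```bash
mkdir -p pics; ls; python3 - <<'E'
from plant import *
import cv2
print(get_state())
for n in ("side","top"):
    print(n,camera_params(n)); cv2.imwrite(f"pics/{n}0.png",grab_frame(n)[:,:,::-1])
E
```

```text
pics
{'time': 0.0, 'joint_positions': array([ 1.17697138e+00,  1.26386091e-01, -4.06111105e-02,  1.40541302e+00,
       -9.86552656e-06,  1.57080715e+00]), 'dq': array([ 0.00234586, -0.00013475, -0.00015448, -0.0011345 ,  0.00018556,
       -0.00069878]), 'joint_efforts': array([ 1.95389213e-03, -4.35912716e+01,  3.52923632e+01,  1.72343105e-02,
        1.61171556e-04,  3.31881999e-06]), 'eef_pos': array([0.20129634, 0.48442133, 0.22732387]), 'tool_rot': array([-1.53031486e-04,  1.95647648e-01,  9.80673925e-01, -7.92319664e-04]), 'contact_force': array([0.29225482, 0.02365985, 0.18314622]), 'moment': array([-0.02224837,  0.00502462, -0.00150943]), 'opening': 0.08548469058854563}
side {'vfov': 45.11080516487158, 'cx': 284.87758843058697, 'cy': 208.5017209004498, 'rvec': array([ 0.07220638,  2.83118544, -1.34103828]), 'tvec': array([0.57755057, 0.08025575, 1.20712495])}
top {'vfov': 50.66384720871943, 'cx': 275.6107103210094, 'cy': 204.39543024351084, 'rvec': array([ 2.16773222, -2.1816498 ,  0.05624784]), 'tvec': array([0.05930184, 0.56166578, 1.13433376])}
```

View pics/side0.png

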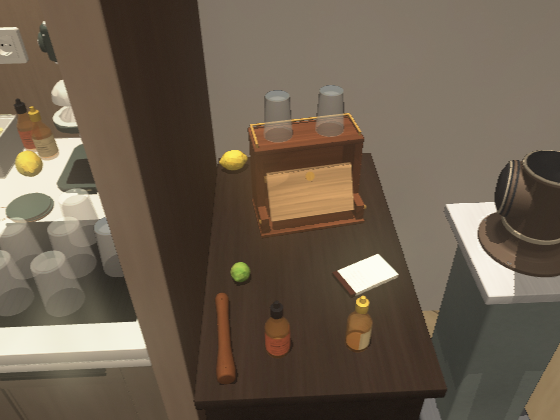

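View pics/top0.png

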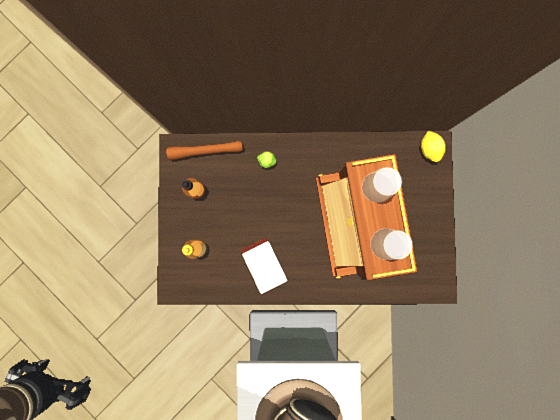

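```bash
cat > h.py <<'E'
import numpy as np, cv2
from plant import *
def K(n):
    p=camera_params(n); f=210/np.tan(np.radians(p['vfov'])/2)
    return p,np.array([[f,0,p['cx']],[0,f,p['cy']],[0,0,1.]])
def proj(n,X):
    p,k=K(n); return cv2.projectPoints(np.float64(X).reshape(-1,3),p['rvec'],p['tvec'],k,None)[0].reshape(-1,2)
def ray(n,u,v,z):  # intersect pixel ray with plane z
    p,k=K(n); R=cv2.Rodrigues(p['rvec'])[0]; c=-R.T@p['tvec']
    d=R.T@np.linalg.solve(k,[u,v,1.]); return c+d*(z-c[2])/d[2]
def cab(P,X): # P=(x,y,yaw) cabinet frame -> world
    x,y,a=P; c,s=np.cos(a),np.sin(a); X=np.float64(X).reshape(-1,3)
    return np.c_[x+c*X[:,0]-s*X[:,1], y+s*X[:,0]+c*X[:,1], X[:,2]]
E
python3 - <<'E'
from h import *
print(proj("top",get_state()['eef_pos']),proj("side",get_state()['eef_pos']),proj("top",[[0,0,0],[.3,.3,0]]))
s=cv2.imread("pics/side0.png");t=cv2.imread("pics/top0.png")
a=cv2.resize(t[140:300,300:440],None,fx=3.7,fy=3.7,interpolation=cv2.INTER_CUBIC) # 518x592
b=cv2.resize(t[170:265,170:215],None,fx=6.2,fy=6.2,interpolation=cv2.INTER_CUBIC)
cv2.imwrite("pics/ct.png",np.hstack([a[:589],b[:589]])[:,:800]); print(a.shape,b.shape)
a=cv2.resize(s[105:235,240:375],None,fx=4,fy=4,interpolation=cv2.INTER_CUBIC)
b=cv2.resize(s[290:360,335:385],None,fx=5,fy=5,interpolation=cv2.INTER_CUBIC)
o=np.zeros((520,790,3),np.uint8);o[:520,:540]=a;o[:350,540:790]=b
cv2.imwrite("pics/cs.png",o)
E
```

```text
[[ 70.47817601 370.03327734]] [[577.63077963 370.27902437]] [[298.80264666 424.05330902]
 [183.10513784 305.40237697]]
(592, 518, 3) (589, 279, 3)
```

View pics/ct.png

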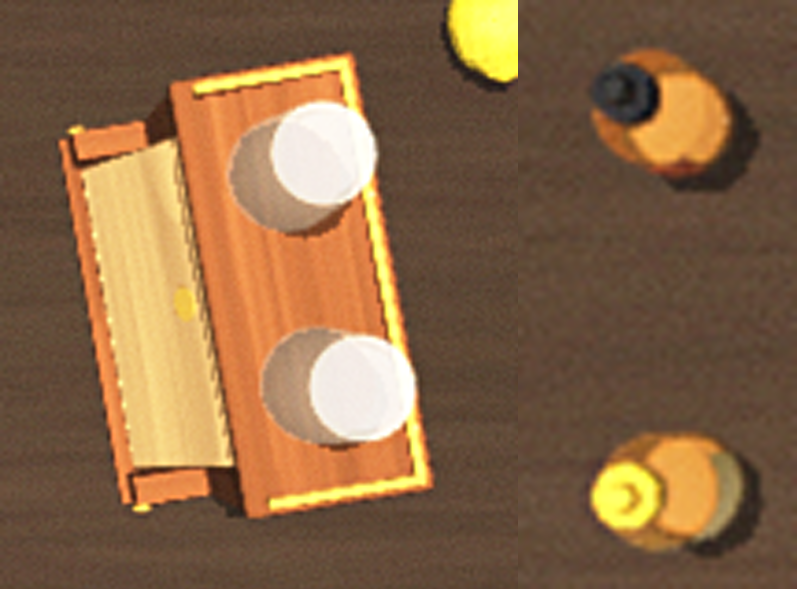

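View pics/cs.png

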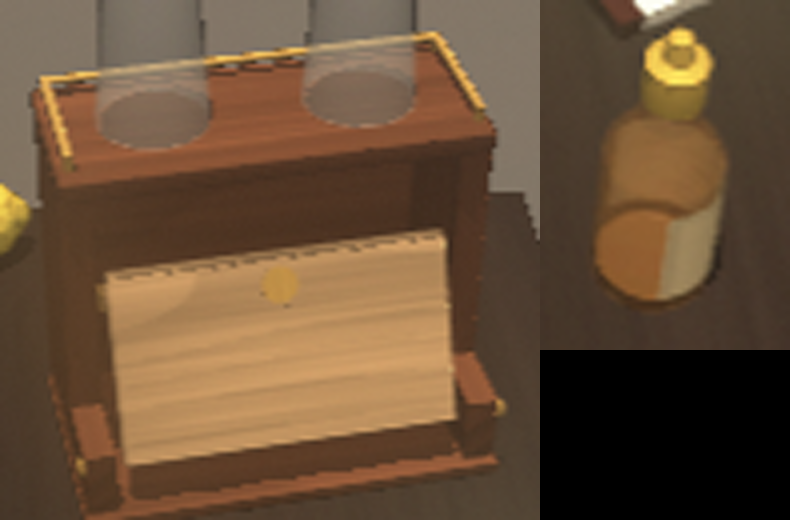

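```bash
python3 - <<'E'
from h import *
from scipy.optimize import least_squares
T=lambda u,v:(u/3.7+300,v/3.7+140); S=lambda u,v:(u/4+240,v/4+105)
s25,c25=np.sin(np.radians(25)),np.cos(np.radians(25))
F=lambda u,y:(u*s25,y,.045+u*c25)
tp=[((.04,.131,.219),T(172,85)),((.04,-.131,.219),T(250,515)),(F(.095,0),T(185,304)),(F(0,.104),T(82,172)),(F(0,-.104),T(131,468))]
sp=[((.04,.131,.205),S(62,187)),((.04,-.131,.205),S(492,140)),(F(.095,0),S(281,286)),(F(.115,.104),S(107,273)),(F(.115,-.104),S(443,232)),(F(0,.104),S(128,466)),(F(0,-.104),S(455,418))]
def r(P):
    o=[]
    for n,L in(("top",tp),("side",sp)):
        o.append(proj(n,cab(P,[a for a,_ in L]))-np.array([b for _,b in L]))
    return np.vstack(o)
q=least_squares(lambda P:r(P).ravel(),[.4,-.05,-1.5],loss='soft_l1')
print(q.x,np.degrees(q.x[2]));print(r(q.x).round(1))
print("cap top:",ray("top",109/6.2+170,497/6.2+170,.136),"side",ray("side",142/5+335,38/5+290,.138))
print("foot side front edge",ray("side",115/5+335,303/5+290,0))
print("b cap",ray("top",105/6.2+170,92/6.2+170,.136))
b=ray("side",142/5+335,38/5+290,.138)
print(proj("side",[[*b[:2],0],[*b[:2],.069]]))
P=q.x
print("yaw axes x",np.cos(P[2]),np.sin(P[2]))
for n,u,v in(("l",303,160),("r",355,388)): print(n,ray("top",u/3.7+300,v/3.7+140,.27))
E
```

```text
[ 0.50449392 -0.08092511 -1.40882275] -80.71959765083888
[[-1.4 -1.7]
 [-0.4  2.6]
 [ 0.1  0.1]
 [ 0.1 -0.7]
 [ 1.3  0.3]
 [-1.3  4.9]
 [ 2.4  2.6]
 [-0.1 -0.7]
 [-0.5 -0.1]
 [ 0.7 -1. ]
 [-0.6 -1.3]
 [ 0.7 -1.4]]
cap top: [0.4479759 0.2596578 0.136    ] side [0.4482405  0.26602732 0.138     ]
foot side front edge [0.44922794 0.28053692 0.        ]
b cap [0.60149137 0.26252634 0.136     ]
[[357.33877369 344.27466997]
 [360.22925969 322.01638868]]
yaw axes x 0.16126626404102393 -0.9869109342196238
l [ 0.58565802 -0.16622889  0.27      ]
r [ 0.46044491 -0.19157465  0.27      ]
```

drive_tool --series '[[[0.0854, 0, 0, 0, -0.11], [0.0854, 0, 0, 0, -0.11], [0.0854, 0, 0, 0, -0.11], [0.0854, 0, 0, 0, -0.11], [0.0854, 0, 0, 0, -0.117]]]' --grip_force 60

```text
time: 0.52
eef_pos: [0.2014, 0.4846, 0.2276]
tool_rot: [-0.0, -0.084, 0.996, -0.0]
contact_force: [0.7, 0.4, 0.2]
opening: 0.0857
```

drive_tool --series '[[[0.0854, -0.0104, -0.0253, 0, 0], [0.0854, -0.0104, -0.0253, 0, 0], [0.0854, -0.0104, -0.0253, 0, 0], [0.0854, -0.0104, -0.0253, 0, 0], [0.0854, -0.0104, -0.0253, 0, 0], [0.0854, -0.0104, -0.0253, 0, 0], [0.0854, -0.0104, -0.0253, 0, 0], [0.0854, -0.0104, -0.0253, 0, 0], [0.0854, -0.0104, -0.0253, 0, 0], [0.0854, -0.0104, -0.0253, 0, 0], [0.0854, -0.0104, -0.0253, 0, 0], [0.0854, -0.0104, -0.0253, 0, 0], [0.0854, -0.0104, -0.0253, 0, 0], [0.0854, -0.0104, -0.0253, 0, 0], [0.0854, -0.0104, -0.0253, 0, 0], [0.0854, -0.0104, -0.0253, 0, 0], [0.0854, -0.0104, -0.0253, 0, 0], [0.0854, -0.0104, -0.0253, 0, 0], [0.0854, -0.0104, -0.0253, 0, 0], [0.0854, -0.0104, -0.0253, 0, 0]]]'

```text
time: 2.18
eef_pos: [0.4892, 0.018, 0.2278]
tool_rot: [-0.0, -0.081, 0.997, 0.0]
contact_force: [0.7, -0.2, -0.2]
opening: 0.0854
```

drive_tool --series '[[[0.0854, 0, 0, 0.023, 0], [0.0854, 0, 0, 0.023, 0], [0.0854, 0, 0, 0.023, 0], [0.0854, 0, 0, 0.023, 0], [0.0854, 0, 0, 0.023, 0], [0.0854, 0, 0, 0, 0], [0.0854, 0, 0, 0, 0]]]'

```text
time: 2.77
eef_pos: [0.4877, 0.0193, 0.1122]
tool_rot: [-0.002, -0.082, 0.997, 0.0]
contact_force: [0.5, 0.1, 1.1]
opening: 0.0853
```

```bash
python3 - <<'E'
from h import *
s=grab_frame("side")[:,:,::-1];w=grab_frame("wrist")[:,:,::-1]
o=np.hstack([cv2.resize(s[80:380,230:430],(400,600)),cv2.resize(w,(400,300))[:, :]if 0 else cv2.resize(np.vstack([w,np.zeros((420,560,3),np.uint8)]),(400,600))])
cv2.imwrite("pics/p1.png",o)
E
```

```text
(no output)
```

View pics/p1.png

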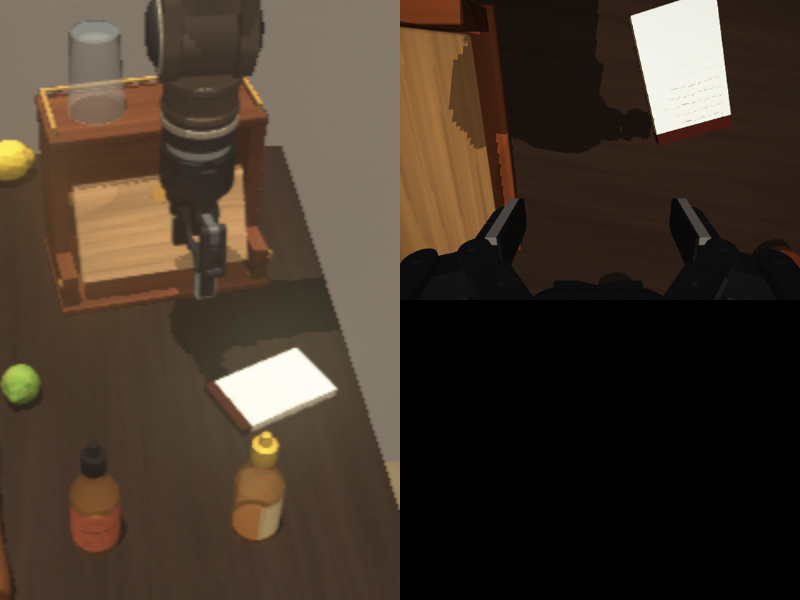

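drive_tool --series '[[[0.0854, 0, -0.012, 0, 0], [0.0854, 0, -0.012, 0, 0], [0.0854, 0, -0.012, 0, 0], [0.0854, 0, -0.012, 0, 0], [0.0854, 0, 0, 0, 0], [0.0854, 0, 0, 0, 0]]]'

```text
time: 3.37
eef_pos: [0.4968, -0.0292, 0.1132]
tool_rot: [0.0, -0.08, 0.997, 0.0]
contact_force: [-0.4, 0.8, 0.1]
opening: 0.0854
```

drive_tool --series '[[[0.0854, 0, -0.003, 0, 0], [0.0854, 0, -0.003, 0, 0], [0.0854, 0, -0.003, 0, 0], [0.0854, 0, 0, 0, 0], [0.0854, 0, 0, 0, 0]]]'

```text
time: 3.78
eef_pos: [0.4981, -0.0369, 0.1131]
tool_rot: [-0.0, -0.082, 0.997, 0.0]
contact_force: [-0.2, -1.1, -0.2]
opening: 0.0855
```

drive_tool --series '[[[0.0854, 0, -0.002, 0, 0], [0.0854, 0, -0.002, 0, 0], [0.0854, 0, 0, 0, 0]]]'

```text
time: 4.03
eef_pos: [0.4989, -0.041, 0.1131]
tool_rot: [0.0, -0.082, 0.997, -0.0]
contact_force: [-1.0, 0.2, -0.4]
opening: 0.0854
```

drive_tool --series '[[[0.0854, 0, -0.002, 0, 0], [0.0854, 0, -0.002, 0, 0], [0.0854, 0, 0, 0, 0]]]'

```text
time: 4.28
eef_pos: [0.4995, -0.0451, 0.1131]
tool_rot: [0.0, -0.081, 0.997, -0.0]
contact_force: [0.8, -0.1, 0.9]
opening: 0.0854
```

drive_tool --series '[[[0.0854, 0, -0.002, 0, 0], [0.0854, 0, -0.001, 0, 0], [0.0854, 0, 0, 0, 0]]]'

```text
time: 4.53
eef_pos: [0.5, -0.048, 0.1131]
tool_rot: [0.0, -0.081, 0.997, -0.0]
contact_force: [0.4, 0.4, 0.1]
opening: 0.0855
```

drive_tool --series '[[[0.0854, 0, -0.001, 0, 0], [0.0854, 0, -0.001, 0, 0], [0.0854, 0, 0, 0, 0]]]'

```text
time: 4.78
eef_pos: [0.5003, -0.0499, 0.1131]
tool_rot: [0.0, -0.081, 0.997, -0.0]
contact_force: [-0.2, -0.2, 0.1]
opening: 0.0853
```

drive_tool --series '[[[0.0854, 0, -0.001, 0, 0], [0.0854, 0, -0.001, 0, 0], [0.0854, 0, 0, 0, 0]]]'

```text
time: 5.03
eef_pos: [0.5003, -0.0503, 0.1132]
tool_rot: [-0.0, -0.082, 0.997, 0.002]
contact_force: [-1.5, 8.7, 1.0]
opening: 0.0855
```

drive_tool --series '[[[0.0854, 0, -0.001, 0, 0], [0.0854, 0, -0.001, 0, 0], [0.0854, 0, 0, 0, 0]]]'

```text
time: 5.28
eef_pos: [0.5002, -0.05, 0.1135]
tool_rot: [-0.0, -0.083, 0.997, 0.004]
contact_force: [-4.7, 19.4, 5.3]
opening: 0.0856
```

```bash
python3 - <<'E'
from h import *
st=get_state();print(st['contact_force'],st['moment'],st['eef_pos'],st['joint_positions'].round(3))
w=grab_frame("wrist")[:,:,::-1];s=grab_frame("side")[:,:,::-1]
cv2.imwrite("pics/p2.png",np.hstack([cv2.resize(w[200:,:280],(448,352)),cv2.resize(s[110:230,250:370],(352,352),interpolation=cv2.INTER_CUBIC)]))
E
```

```text
[-4.69372305 19.40098983  5.33570309] [ 2.06618672  0.53239224 -0.11611073] [ 0.50019424 -0.05003431  0.11350041] [-0.104  0.111 -0.309  1.152  0.008 -0.27 ]
```

View pics/p2.png

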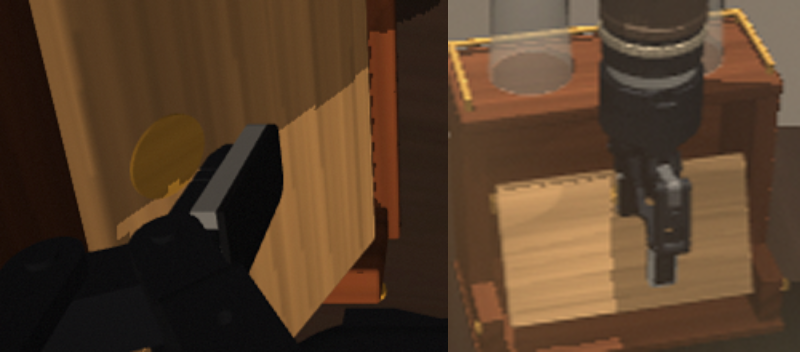

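```bash
python3 - <<'E'
from h import *
P=[.5045,-.0809,-1.4088]
def F(u,th,y=0,n=0):
    a=np.radians(25)-th; return (u*np.sin(a)+n*np.cos(a),y,.045+u*np.cos(a)-n*np.sin(a))
f=lambda X:((proj("wrist",cab(P,X))-[0,200])*1.6).round(0).tolist()
for th in(0,-.065,.05): print(th,"disc,top corners,bot",f([F(.095,th),F(.115,th,.104),F(.115,th,-.104),F(0,th,.104),F(0,th,-.104)]))
t=-.0312
print("tip",f([(t+.057,-.011,.1),(t+.057,.011,.1),(t+.043,0,.1)]),"knuckle",f([(t+.071,0,.134)]),"shelf",f([(.04,0,.205),(.04,.06,.205),(.04,-.06,.205)]))
p=camera_params("wrist");R=cv2.Rodrigues(p['rvec'])[0];print("cam",-R.T@p['tvec'])
E
```

```text
0 disc,top corners,bot [[172.0, 154.0], [169.0, 501.0], [-17.0, -317.0], [376.0, 245.0], [355.0, -247.0]]
-0.065 disc,top corners,bot [[156.0, 148.0], [151.0, 488.0], [-40.0, -313.0], [376.0, 245.0], [355.0, -247.0]]
0.05 disc,top corners,bot [[186.0, 158.0], [183.0, 510.0], [4.0, -320.0], [376.0, 245.0], [355.0, -247.0]]
tip [[259.0, 66.0], [266.0, 129.0], [308.0, 98.0]] knuckle [[168.0, 160.0]] shelf [[-69.0, 456.0], [32.0, 701.0], [-238.0, 47.0]]
cam [ 0.41863155 -0.06553723  0.2590488 ]
```

drive_tool --series '[[[0.0854, 0, 0.006, 0, 0], [0.0854, 0, 0.012, 0, 0], [0.0854, 0, 0, 0.009, 0], [0.0854, 0, 0, 0.009, 0], [0.0854, 0, 0, 0, 0], [0.0854, 0, 0, 0, 0]]]'

```text
time: 5.88
eef_pos: [0.4972, -0.0361, 0.0939]
tool_rot: [-0.001, -0.081, 0.997, 0.0]
contact_force: [0.5, 0.2, 0.3]
opening: 0.0855
```

drive_tool --series '[[[0.0854, 0, -0.002, 0, 0], [0.0854, 0, -0.002, 0, 0], [0.0854, 0, 0, 0, 0]]]'

```text
time: 6.13
eef_pos: [0.499, -0.0405, 0.0954]
tool_rot: [0.0, -0.081, 0.997, -0.0]
contact_force: [-0.3, 0.1, -0.3]
opening: 0.0854
```

drive_tool --series '[[[0.0854, 0, -0.002, 0, 0], [0.0854, 0, 0, 0, 0]]]'

```text
time: 6.3
eef_pos: [0.4992, -0.0423, 0.0953]
tool_rot: [0.0, -0.081, 0.997, -0.0]
contact_force: [-0.1, -0.2, -0.7]
opening: 0.0853
```

drive_tool --series '[[[0.0854, 0, -0.002, 0, 0], [0.0854, 0, 0, 0, 0]]]'

```text
time: 6.47
eef_pos: [0.4994, -0.0441, 0.0952]
tool_rot: [0.0, -0.081, 0.997, -0.0]
contact_force: [0.1, 0.7, 0.4]
opening: 0.0851
```

drive_tool --series '[[[0.0854, 0, -0.002, 0, 0], [0.0854, 0, 0, 0, 0]]]'

```text
time: 6.63
eef_pos: [0.4997, -0.046, 0.0951]
tool_rot: [0.0, -0.081, 0.997, -0.0]
contact_force: [0.1, -1.1, 0.0]
opening: 0.0854
```

drive_tool --series '[[[0.0854, 0, -0.002, 0, 0], [0.0854, 0, 0, 0, 0]]]'

```text
time: 6.8
eef_pos: [0.5, -0.048, 0.0951]
tool_rot: [-0.0, -0.081, 0.997, -0.0]
contact_force: [0.3, -0.5, -0.2]
opening: 0.0852
```

drive_tool --series '[[[0.0854, 0, -0.002, 0, 0], [0.0854, 0, 0, 0, 0]]]'

```text
time: 6.97
eef_pos: [0.5003, -0.05, 0.0951]
tool_rot: [-0.0, -0.081, 0.997, -0.0]
contact_force: [0.0, 0.5, 0.0]
opening: 0.0856
```

drive_tool --series '[[[0.0854, 0, -0.002, 0, 0], [0.0854, 0, 0, 0, 0]]]'

```text
time: 7.13
eef_pos: [0.5006, -0.052, 0.0951]
tool_rot: [0.0, -0.081, 0.997, -0.0]
contact_force: [-0.8, -0.2, 0.3]
opening: 0.0856
```

drive_tool --series '[[[0.0854, 0, -0.001, 0, 0], [0.0854, 0, 0, 0, 0]]]'

```text
time: 7.3
eef_pos: [0.5007, -0.0525, 0.0951]
tool_rot: [-0.0, -0.082, 0.997, 0.0]
contact_force: [-0.1, 2.2, -0.0]
opening: 0.0851
```

drive_tool --series '[[[0.0854, 0, -0.001, 0, 0], [0.0854, 0, 0, 0, 0]]]'

```text
time: 7.47
eef_pos: [0.5006, -0.0523, 0.0953]
tool_rot: [-0.0, -0.082, 0.997, 0.001]
contact_force: [-1.7, 9.1, 2.9]
opening: 0.0854
```

drive_tool --series '[[[0.0854, 0, -0.001, 0, 0], [0.0854, 0, 0, 0, 0]]]'

```text
time: 7.63
eef_pos: [0.5005, -0.0521, 0.0954]
tool_rot: [-0.0, -0.082, 0.997, 0.003]
contact_force: [-3.5, 14.9, 4.5]
opening: 0.0855
```

```bash
python3 - <<'E'
from h import *
st=get_state();F=st['contact_force'];M=st['moment'];print(F,M,st['eef_pos'],np.cross(F,M)/(F@F))
cv2.imwrite("pics/w3.png",grab_frame("wrist")[:,:,::-1])
E
```

```text
[-3.4524591  14.89829864  4.5130413 ] [ 1.31029102  0.3205358  -0.22181152] [ 0.50052694 -0.05206339  0.09537463] [-0.01868741  0.02024652 -0.08113291]
```

```bash
python3 - <<'E'
from h import *
s=grab_frame("side")[:,:,::-1];t=grab_frame("top")[:,:,::-1];w=cv2.imread("pics/w3.png")
I=cv2.INTER_CUBIC
r1=np.hstack([cv2.resize(s[80:230,250:370],(320,400),interpolation=I),cv2.resize(t[130:310,250:430],(400,400),interpolation=I)])
P=[.5045,-.0809,-1.4088]
cv2.imwrite("pics/p3.png",np.vstack([r1,np.hstack([cv2.resize(w[250:420,:320],(376,200),interpolation=I),np.zeros((200,344,3),np.uint8)])]))
print(proj("side",cab(P,[(.04,0,.205),(.04,0,.219)])),proj("top",cab(P,[(.04,-.131,.219),(.04,.131,.219)])))
E
```

```text
[[310.74843571 149.50494445]
 [310.87153106 144.27805939]] [[367.13893267 281.8353701 ]
 [345.08288866 161.25005723]]
```

View pics/p3.png

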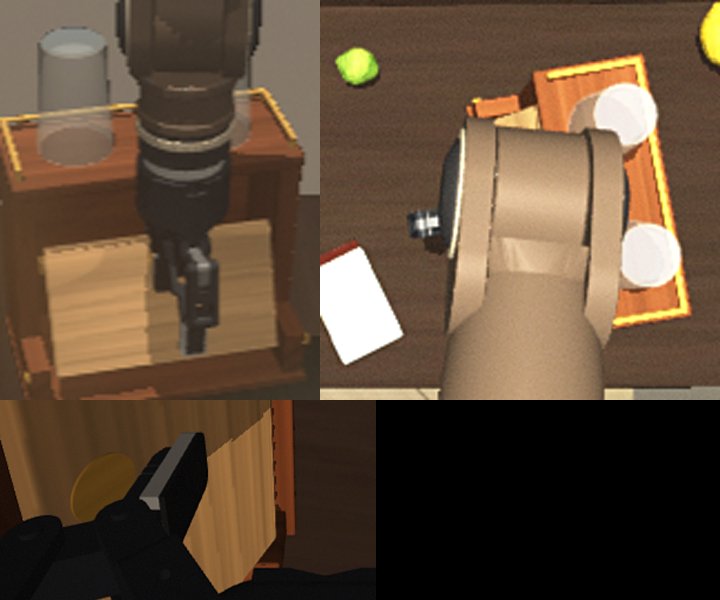

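```bash
python3 - <<'E'
from h import *
P=[.5045,-.0809,-1.4088]
p,k=K("wrist");R=cv2.Rodrigues(p['rvec'])[0];c=-R.T@p['tvec']
a=P[2];e=np.array([np.cos(a),np.sin(a),0]);g=np.array([-np.sin(a),np.cos(a),0]);o=np.array([P[0],P[1],0])
def at(cx,cy,yc):  # p3 crop coords -> cab x,z on plane y=yc
    u,v=cx*320/376,250+(cy-400)*.85
    d=R.T@np.linalg.solve(k,[u,v,1]); t=(yc-(c-o)@g)/(d@g); X=c+t*d-o; return round(X@e,3),round(X[2],3)
for n,q in dict(blobL=(2,530),blobtop=(35,516),knuck2=(115,502),tiptop=(200,432),tipR=(207,440),padbot=(180,535),back=(140,478)).items():
    print(n,[at(*q,y) for y in(-.011,0,.011)])
print("tcp cab",[(get_state()['eef_pos']-o)@v for v in(e,g)], "cam cab x,y",(c-o)@e,(c-o)@g,c[2])
for n,q in dict(r=(648,255),l=(627,117)).items():
    X=ray("top",(q[0]-320)*.45+250,q[1]*.45+130,.321)-o; print(n,"glass cab",X@e,X@g)
E
```

```text
blobL [(np.float64(0.048), np.float64(0.162)), (np.float64(0.059), np.float64(0.15)), (np.float64(0.071), np.float64(0.138))]
blobtop [(np.float64(0.043), np.float64(0.157)), (np.float64(0.054), np.float64(0.144)), (np.float64(0.065), np.float64(0.132))]
knuck2 [(np.float64(0.026), np.float64(0.152)), (np.float64(0.034), np.float64(0.139)), (np.float64(0.042), np.float64(0.125))]
tiptop [(np.float64(0.014), np.float64(0.117)), (np.float64(0.021), np.float64(0.098)), (np.float64(0.027), np.float64(0.078))]
tipR [(np.float64(0.01), np.float64(0.122)), (np.float64(0.016), np.float64(0.104)), (np.float64(0.022), np.float64(0.085))]
padbot [(np.float64(0.006), np.float64(0.164)), (np.float64(0.011), np.float64(0.152)), (np.float64(0.016), np.float64(0.14))]
back [(np.float64(0.024), np.float64(0.142)), (np.float64(0.032), np.float64(0.127)), (np.float64(0.04), np.float64(0.112))]
tcp cab [np.float64(-0.029047282062631893), np.float64(0.0007402311824132118)] cam cab x,y -0.02733669962553351 -0.08221527283770416 0.24097726713274387
r glass cab 0.09293230309450966 -0.058584715094524356
l glass cab 0.09727065309864386 0.06127349347509264
```

drive_tool --series '[[[0.0854, 0, 0.012, 0, 0], [0.0854, 0, 0.006, 0, 0], [0.0854, 0, 0, 0.01, 0], [0.0854, 0, 0, 0.01, 0], [0.0854, 0, 0, 0, 0]]]'

```text
time: 8.2
eef_pos: [0.4967, -0.0369, 0.0724]
tool_rot: [-0.002, -0.082, 0.997, 0.0]
contact_force: [-0.5, -0.4, 0.1]
opening: 0.0854
```

drive_tool --series '[[[0.0854, 0, -0.002, 0, 0], [0.0854, 0, -0.002, 0, 0], [0.0854, 0, 0, 0, 0]]]'

```text
time: 8.45
eef_pos: [0.499, -0.0415, 0.0752]
tool_rot: [0.0, -0.081, 0.997, -0.0]
contact_force: [-0.0, -0.0, 0.6]
opening: 0.0854
```

drive_tool --series '[[[0.0854, 0, -0.002, 0, 0], [0.0854, 0, 0, 0, 0]]]'

```text
time: 8.62
eef_pos: [0.4994, -0.0433, 0.0754]
tool_rot: [0.0, -0.081, 0.997, -0.0]
contact_force: [-1.1, 0.3, 0.3]
opening: 0.0857
```

drive_tool --series '[[[0.0854, 0, -0.002, 0, 0], [0.0854, 0, 0, 0, 0]]]'

```text
time: 8.78
eef_pos: [0.4996, -0.0451, 0.0752]
tool_rot: [0.0, -0.081, 0.997, -0.0]
contact_force: [0.2, -0.6, -0.1]
opening: 0.0855
```

drive_tool --series '[[[0.0854, 0, -0.002, 0, 0], [0.0854, 0, 0, 0, 0]]]'

```text
time: 8.95
eef_pos: [0.4999, -0.047, 0.0752]
tool_rot: [0.0, -0.081, 0.997, -0.0]
contact_force: [-0.3, -1.2, -0.5]
opening: 0.0855
```

drive_tool --series '[[[0.0854, 0, -0.002, 0, 0], [0.0854, 0, 0, 0, 0]]]'

```text
time: 9.12
eef_pos: [0.5001, -0.049, 0.0751]
tool_rot: [0.0, -0.081, 0.997, -0.0]
contact_force: [-0.4, -0.5, -0.6]
opening: 0.0854
```

drive_tool --series '[[[0.0854, 0, -0.002, 0, 0], [0.0854, 0, 0, 0, 0]]]'

```text
time: 9.28
eef_pos: [0.5005, -0.0509, 0.0751]
tool_rot: [0.0, -0.081, 0.997, -0.0]
contact_force: [0.1, -0.3, 0.5]
opening: 0.0854
```

drive_tool --series '[[[0.0854, 0, -0.002, 0, 0], [0.0854, 0, 0, 0, 0]]]'

```text
time: 9.45
eef_pos: [0.5006, -0.0519, 0.075]
tool_rot: [-0.0, -0.082, 0.997, 0.001]
contact_force: [-0.8, 5.4, 0.4]
opening: 0.0858
```

drive_tool --series '[[[0.0854, 0, -0.001, 0, 0], [0.0854, 0, 0, 0, 0]]]'

```text
time: 9.62
eef_pos: [0.5006, -0.0523, 0.0749]
tool_rot: [-0.0, -0.082, 0.997, 0.002]
contact_force: [-1.3, 6.4, -0.6]
opening: 0.0853
```

drive_tool --series '[[[0.0854, 0, -0.001, 0, 0], [0.0854, 0, 0, 0, 0]]]'

```text
time: 9.78
eef_pos: [0.5006, -0.0528, 0.0749]
tool_rot: [-0.0, -0.082, 0.997, 0.002]
contact_force: [-2.4, 9.9, 0.2]
opening: 0.0855
```

drive_tool --series '[[[0.0854, 0, -0.001, 0, 0], [0.0854, 0, 0, 0, 0]]]'

```text
time: 9.95
eef_pos: [0.5007, -0.0531, 0.0748]
tool_rot: [-0.0, -0.082, 0.997, 0.003]
contact_force: [-1.6, 10.9, 0.4]
opening: 0.0852
```

```bash
python3 - <<'E'
from h import *
st=get_state();F=st['contact_force'];M=st['moment'];print(F,M,st['eef_pos'],np.cross(F,M)/(F@F))
w=grab_frame("wrist")[:,:,::-1];cv2.imwrite("pics/w4.png",cv2.resize(w,(784,588)))
P=[.5045,-.0809,-1.4088]
def Fp(u,th,y=0):
    a=np.radians(25)-th; return (u*np.sin(a),y,.045+u*np.cos(a))
for th in(0,-.04,-.065): print(th,(proj("wrist",cab(P,[Fp(.095,th),Fp(0,th,.104)]))*1.4).round(0).tolist())
E
```

```text
[-1.57562651 10.90077413  0.35482393] [2.04233736 0.18474281 0.06390431] [ 0.5006542  -0.0531244   0.07481455] [ 0.00519663  0.0067967  -0.1857296 ]
0 [[87.0, 511.0], [327.0, 555.0]]
-0.04 [[76.0, 505.0], [327.0, 555.0]]
-0.065 [[70.0, 502.0], [327.0, 555.0]]
```

View pics/w4.png

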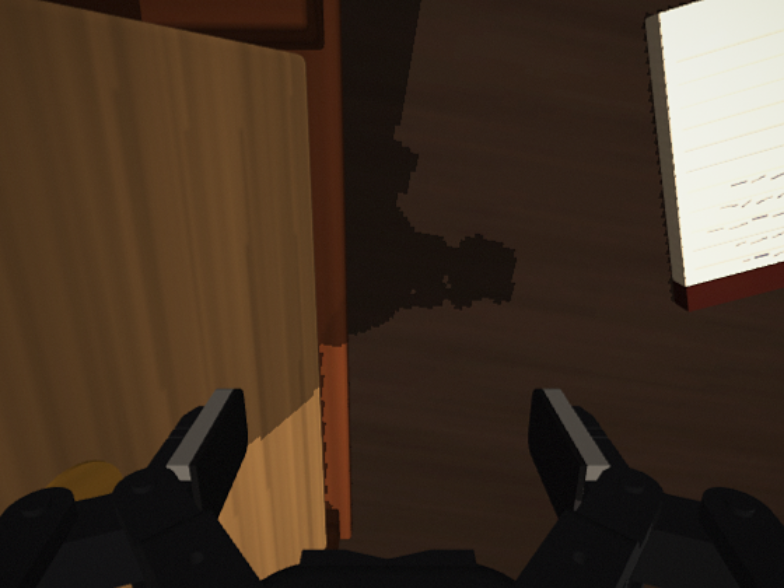

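drive_tool --series '[[[0.0854, 0, -0.001, 0, 0], [0.0854, 0, -0.001, 0, 0], [0.0854, 0, 0, 0, 0]]]'

```text
time: 10.25
eef_pos: [0.5008, -0.0544, 0.0744]
tool_rot: [-0.0, -0.083, 0.997, 0.004]
contact_force: [-0.6, 12.2, -2.1]
opening: 0.0854
```

```bash
python3 - <<'E'
from h import *
st=get_state();F=st['contact_force'];M=st['moment'];print(F,M,st['eef_pos'],np.cross(F,M)/(F@F))
E
```

```text
[-0.56794636 12.2439372  -2.13489161] [2.62852063 0.07287669 0.10043943] [ 0.50075894 -0.05438401  0.07441848] [ 0.00894967 -0.0358835  -0.20817838]
```

drive_tool --series '[[[0.0854, 0, -0.001, 0, 0], [0.0854, 0, -0.001, 0, 0], [0.0854, 0, 0, 0, 0]]]'

```text
time: 10.5
eef_pos: [0.5008, -0.0561, 0.0743]
tool_rot: [-0.001, -0.083, 0.997, 0.004]
contact_force: [-1.7, 13.8, -1.1]
opening: 0.0853
```

```bash
python3 - <<'E'
from h import *
st=get_state();F=st['contact_force'];M=st['moment'];print(F,M,st['eef_pos'],np.cross(F,M)/(F@F))
E
```

```text
[-1.66239227 13.82435137 -1.13661538] [2.75648031 0.28042608 0.05839342] [ 0.50081996 -0.05614212  0.07434408] [ 0.00576932 -0.01555574 -0.19763847]
```

drive_tool --series '[[[0.0854, 0, -0.001, 0, 0], [0.0854, 0, -0.001, 0, 0], [0.0854, 0, 0, 0, 0]]]'

```text
time: 10.75
eef_pos: [0.5008, -0.0564, 0.0744]
tool_rot: [-0.001, -0.083, 0.997, 0.006]
contact_force: [-3.0, 20.7, 1.7]
opening: 0.0857
```

drive_tool --series '[[[0.0854, 0, -0.001, 0, 0], [0.0854, 0, 0, 0, 0]]]'

```text
time: 10.92
eef_pos: [0.5008, -0.0565, 0.0745]
tool_rot: [-0.001, -0.083, 0.996, 0.007]
contact_force: [-3.5, 25.2, 2.2]
opening: 0.0851
```

drive_tool --series '[[[0.0854, 0, 0.002, 0, 0], [0.0854, 0, 0.002, 0, 0], [0.0854, 0, 0.002, 0, 0], [0.0854, 0, 0.002, 0, 0], [0.0854, 0, 0.002, 0, 0], [0.0854, 0, 0.002, 0, 0], [0.0854, 0, 0.002, 0, 0]]]'

```text
time: 11.5
eef_pos: [0.5005, -0.0484, 0.0756]
tool_rot: [0.001, -0.082, 0.997, 0.0]
contact_force: [-0.8, 2.9, 3.9]
opening: 0.0852
```

drive_tool --series '[[[0.0854, 0, 0.002, 0, 0], [0.0854, 0, 0.002, 0, 0], [0.0854, 0, 0.002, 0, 0]]]'

```text
time: 11.75
eef_pos: [0.4993, -0.0426, 0.0752]
tool_rot: [0.0, -0.082, 0.997, 0.0]
contact_force: [-0.5, 3.5, 3.8]
opening: 0.0851
```

```bash
python3 - <<'E'
from h import *
st=get_state();F=st['contact_force'];M=st['moment'];print(F,M,st['eef_pos'],np.cross(F,M)/(F@F))
w=grab_frame("wrist")[:,:,::-1];s=grab_frame("side")[:,:,::-1]
cv2.imwrite("pics/p5.png",np.hstack([cv2.resize(w[150:,:300],(400,360)),cv2.resize(s[80:230,250:370],(288,360))]))
E
```

```text
[-0.54309251  3.48524899  3.8175359 ] [0.34425181 0.0728959  0.03725747] [ 0.49925433 -0.04260735  0.07521068] [-0.0054943   0.04939492 -0.0458771 ]
```

View pics/p5.png

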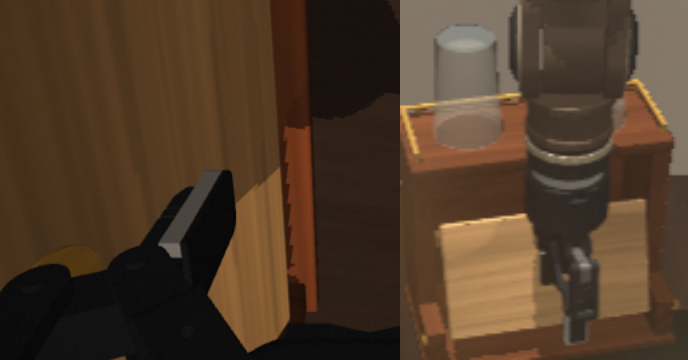

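drive_tool --series '[[[0.0854, 0, 0.003, 0, 0], [0.0854, 0, 0.003, -0.001, 0], [0.0854, 0, 0.003, -0.002, 0], [0.0854, 0, 0.003, -0.002, 0], [0.0854, 0, 0.003, -0.002, 0], [0.0854, 0, 0.003, -0.002, 0]]]'

```text
time: 12.35
eef_pos: [0.4956, -0.0246, 0.0837]
tool_rot: [-0.001, -0.082, 0.997, 0.0]
contact_force: [-0.8, 5.6, -0.2]
opening: 0.0856
```

drive_tool --series '[[[0.0854, 0, 0.003, -0.002, 0], [0.0854, 0, 0.003, -0.002, 0], [0.0854, 0, 0.003, -0.002, 0], [0.0854, 0, 0.003, -0.002, 0], [0.0854, 0, 0.003, -0.002, 0], [0.0854, 0, 0.003, -0.002, 0]]]'

```text
time: 12.85
eef_pos: [0.4934, -0.0072, 0.0964]
tool_rot: [0.0, -0.081, 0.997, -0.0]
contact_force: [-1.4, 3.1, -0.5]
opening: 0.0854
```

drive_tool --series '[[[0.0854, 0, 0.003, -0.001, 0], [0.0854, 0, 0.003, -0.001, 0], [0.0854, 0, 0.003, -0.001, 0], [0.0854, 0, 0.003, -0.001, 0], [0.0854, 0, 0.003, -0.001, 0], [0.0854, 0, 0.003, -0.001, 0]]]'

```text
time: 13.35
eef_pos: [0.4902, 0.0106, 0.102]
tool_rot: [-0.0, -0.081, 0.997, -0.0]
contact_force: [-0.4, 1.4, -0.2]
opening: 0.0858
```

drive_tool --series '[[[0.0854, 0, 0.003, 0, 0], [0.0854, 0, 0.003, 0, 0], [0.0854, 0, 0.003, 0, 0], [0.0854, 0, 0.003, 0, 0], [0.0854, 0, 0.003, 0, 0], [0.0854, 0, 0.003, 0, 0]]]'

```text
time: 13.85
eef_pos: [0.4874, 0.0284, 0.102]
tool_rot: [-0.0, -0.081, 0.997, -0.0]
contact_force: [-0.2, 0.5, -0.2]
opening: 0.0856
```

drive_tool --series '[[[0.0854, 0, 0.003, 0, 0], [0.0854, 0, 0.003, 0, 0], [0.0854, 0, 0.003, 0, 0], [0.0854, 0, 0.003, 0, 0], [0.0854, 0, 0.003, 0, 0], [0.0854, 0, 0.003, 0, 0], [0.0854, 0, 0.003, 0, 0], [0.0854, 0, 0.003, 0, 0]]]'

```text
time: 14.52
eef_pos: [0.4835, 0.0522, 0.1021]
tool_rot: [0.0, -0.082, 0.997, -0.0]
contact_force: [-0.8, 0.2, -0.0]
opening: 0.0854
```

drive_tool --series '[[[0.0854, 0, 0.02, 0, 0], [0.0854, 0, 0.02, -0.01, 0], [0.0854, 0, 0, -0.03, 0], [0.0854, 0, 0, -0.03, 0], [0.0854, 0, 0, -0.03, 0], [0.0854, 0, 0, -0.03, 0], [0.0854, 0, 0, -0.02, 0], [0.0854, 0, 0, 0, 0.12], [0.0854, 0, 0, 0, 0.12], [0.0854, 0, 0, 0, 0.12], [0.0854, 0, 0, 0, 0.12], [0.0854, 0, 0, 0, 0.12], [0.0854, 0, 0, 0, 0.12], [0.0854, 0, 0, 0, 0.12]]]'

```text
time: 15.68
eef_pos: [0.477, 0.0915, 0.2521]
tool_rot: [0.0, 0.335, 0.942, -0.0]
contact_force: [-1.6, 0.0, 0.0]
opening: 0.0856
```

drive_tool --series '[[[0.0854, 0, 0, 0, 0.12], [0.0854, 0, 0, 0, 0.12], [0.0854, 0, 0, 0, 0.12], [0.0854, 0, 0, 0, 0.12], [0.0854, 0, 0, 0, 0.12], [0.0854, 0, 0, 0, 0.12], [0.0854, 0, 0, 0, 0], [0.0854, 0, 0, 0, 0]]]'

```text
time: 16.35
eef_pos: [0.477, 0.0915, 0.2521]
tool_rot: [-0.0, 0.642, 0.767, -0.0]
contact_force: [-0.5, 0.5, -0.1]
opening: 0.0853
```

```bash
python3 - <<'E'
from h import *
st=get_state();print(st['eef_pos'],st['tool_rot'])
w=grab_frame("wrist")[:,:,::-1];s=grab_frame("side")[:,:,::-1]
np.save("wp.npy",[*camera_params("wrist")['rvec'],*camera_params("wrist")['tvec']])
cv2.imwrite("pics/p6.png",np.hstack([cv2.resize(w,(480,360)),cv2.resize(s[105:255,230:370],(320,343))[:360] if 0 else cv2.resize(s[105:262,235:375],(320,360))]))
R=cv2.Rodrigues(st['tool_rot'][1:]*0)[0]
q=st['tool_rot'];from scipy.spatial.transform import Rotation as Ro
A=Ro.from_quat([*q[1:],q[0]]).as_matrix();print(A.round(3)); print("to bottle tool shift",A.T@(np.array([.448,.260,st['eef_pos'][2]])-st['eef_pos']))
P=[.5045,-.0809,-1.4088]; print("bottle in wrist/480x360",proj("wrist",[[.448,.26,.138],[.448,.26,0]])*480/560)
E
```

```text
[0.47697694 0.09145356 0.25210259] [-2.51948150e-06  6.41695878e-01  7.66959191e-01 -1.55564523e-05]
[[-0.176  0.984 -0.   ]
 [ 0.984  0.176 -0.   ]
 [-0.    -0.    -1.   ]]
to bottle tool shift [ 1.71014855e-01  1.21822541e-03 -2.78640673e-06]
bottle in wrist/480x360 [[238.75732343 -56.80433896]
 [238.14878213  -7.41578725]]
```

View pics/p6.png

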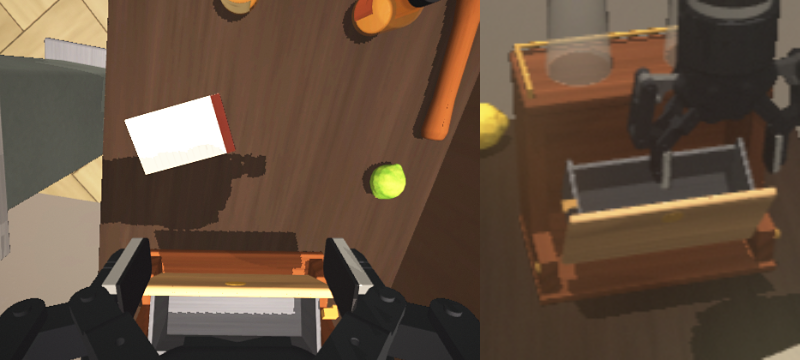

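drive_tool --series '[[[0.0854, 0.019, 0, 0, 0], [0.0854, 0.019, 0, 0, 0], [0.0854, 0.019, 0, 0, 0], [0.0854, 0.019, 0, 0, 0], [0.0854, 0.019, 0, 0, 0], [0.0854, 0.019, 0, 0, 0], [0.0854, 0.019, 0, 0, 0], [0.0854, 0.019, 0, 0, 0], [0.0854, 0.019, 0.001, 0, 0], [0.0854, 0, 0, 0, 0], [0.0854, 0, 0, 0, 0]]]'

```text
time: 17.37
eef_pos: [0.4482, 0.2605, 0.2519]
tool_rot: [0.0, 0.642, 0.767, -0.0]
contact_force: [0.4, -0.6, 0.5]
opening: 0.0852
```

drive_tool --series '[[[0.0854, 0, 0, 0.02, 0], [0.0854, 0, 0, 0.02, 0], [0.0854, 0, 0, 0.02, 0], [0.0854, 0, 0, 0.02, 0], [0.0854, 0, 0, 0.02, 0], [0.0854, 0, 0, 0.02, 0], [0.0854, 0, 0, 0.02, 0], [0.0854, 0, 0, 0.01, 0], [0.0854, 0, 0, 0.005, 0], [0.0854, 0, 0, 0, 0], [0.0854, 0, 0, 0, 0]]]'

```text
time: 18.28
eef_pos: [0.4488, 0.2598, 0.0979]
tool_rot: [0.0, 0.643, 0.766, 0.0]
contact_force: [-0.2, 0.7, 0.6]
opening: 0.0854
```

drive_tool --series '[[[0.0854, 0, 0, 0.005, 0], [0.0854, 0, 0, 0.005, 0], [0.0854, 0, 0, 0, 0], [0.0854, 0, 0, 0, 0]]]'

```text
time: 18.62
eef_pos: [0.4483, 0.2599, 0.087]
tool_rot: [-0.0, 0.643, 0.766, -0.0]
contact_force: [-0.4, -1.2, -0.4]
opening: 0.0855
```

drive_tool --series '[[[0.0854, 0, 0, 0.003, 0], [0.0854, 0, 0, 0, 0], [0.0854, 0, 0, 0, 0]]]'

```text
time: 18.87
eef_pos: [0.4483, 0.2599, 0.084]
tool_rot: [-0.0, 0.643, 0.766, -0.0]
contact_force: [-0.3, -0.4, -0.7]
opening: 0.0859
```

drive_tool --series '[[[0.065, 0, 0, 0, 0], [0.055, 0, 0, 0, 0], [0.05, 0, 0, 0, 0], [0.045, 0, 0, 0, 0], [0.04, 0, 0, 0, 0], [0.03, 0, 0, 0, 0], [0.02, 0, 0, 0, 0], [0.01, 0, 0, 0, 0], [0.01, 0, 0, 0, 0], [0.01, 0, 0, 0, 0]]]' --grip_force 40

```text
time: 19.7
eef_pos: [0.4487, 0.2601, 0.0844]
tool_rot: [0.0, 0.643, 0.766, 0.0]
contact_force: [1.1, 0.2, 3.5]
opening: 0.0301
```

drive_tool --series '[[[0.01, 0, 0, -0.01, 0], [0.01, 0, 0, -0.02, 0], [0.01, 0, 0, -0.02, 0], [0.01, 0, 0, 0, 0], [0.01, 0, 0, 0, 0]]]'

```text
time: 20.12
eef_pos: [0.4488, 0.2602, 0.1349]
tool_rot: [0.0, 0.643, 0.766, 0.001]
contact_force: [-1.0, 0.5, -3.5]
opening: 0.0301
```

```bash
python3 - <<'E'
from h import *
print(get_state()['contact_force'],get_state()['opening'])
w=grab_frame("wrist")[:,:,::-1];s=grab_frame("side")[:,:,::-1]
cv2.imwrite("pics/p7.png",np.hstack([cv2.resize(w,(480,360)),cv2.resize(s[240:380,240:400],(320,280))[:]if 0 else cv2.resize(s[220:380,250:392],(320,360))]))
E
```

```text
[-1.03753037  0.49779858 -3.45690052] 0.030055287829171815
```

View pics/p7.png

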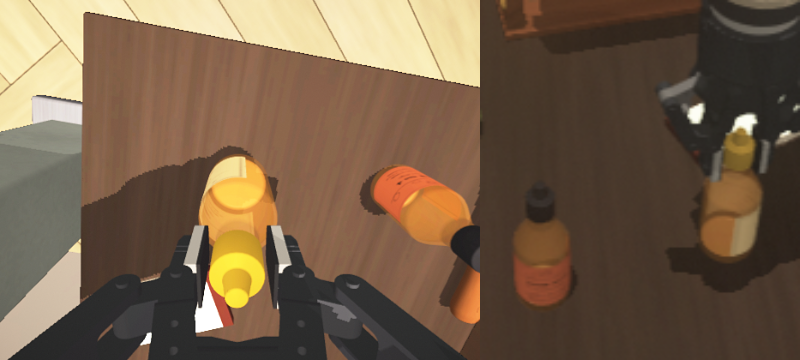

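drive_tool --series '[[[0.01, 0, 0, -0.02, 0], [0.01, 0, 0, -0.03, 0], [0.01, 0, 0, -0.03, 0], [0.01, 0, 0, -0.03, 0], [0.01, 0, 0, -0.02, 0], [0.01, 0, 0, -0.01, 0], [0.01, 0, 0, 0, 0]]]'

```text
time: 20.8
eef_pos: [0.4489, 0.2602, 0.2751]
tool_rot: [0.0, 0.643, 0.766, 0.001]
contact_force: [0.1, -0.1, -2.1]
opening: 0.0305
```

drive_tool --series '[[[0.01, -0.01, 0, 0, 0], [0.01, -0.02, 0, 0, 0], [0.01, -0.02, 0, 0, 0], [0.01, -0.02, 0, 0, 0], [0.01, -0.02, 0, 0, 0], [0.01, -0.02, 0, 0, 0], [0.01, -0.02, 0, 0, 0], [0.01, -0.02, 0, 0, 0], [0.01, -0.02, 0, 0, 0], [0.01, -0.02, -0.001, 0, 0], [0.01, -0.02, -0.001, 0, 0], [0.01, -0.02, -0.001, 0, 0], [0.01, -0.02, -0.001, 0, 0], [0.01, -0.02, -0.001, 0, 0], [0.01, -0.02, 0, 0, 0], [0.01, -0.02, 0, 0, 0], [0.01, -0.02, 0, 0, 0], [0.01, -0.01, 0, 0, 0], [0.01, -0.005, 0, 0, 0], [0.01, 0, 0, 0, 0]]]'

```text
time: 22.47
eef_pos: [0.5027, -0.0815, 0.2727]
tool_rot: [-0.001, 0.644, 0.765, -0.001]
contact_force: [0.3, 0.1, -2.7]
opening: 0.0303
```

```bash
python3 - <<'E'
from h import *
st=get_state();o=np.array([.5045,-.0809,0]);a=-1.4088
d=st['eef_pos']-o;print(st['eef_pos'],"cab",d@[np.cos(a),np.sin(a),0],d@[-np.sin(a),np.cos(a),0],st['contact_force'],st['opening'])
E
```

```text
[ 0.50267883 -0.08149718  0.27266908] cab 0.0002956314402033018 -0.0018936479877962968 [ 0.32139578  0.06791292 -2.69392935] 0.030320353089414172
```

drive_tool --series '[[[0.01, 0, 0, 0.015, 0], [0.01, 0, 0, 0.015, 0], [0.01, 0, 0, 0.015, 0], [0.01, 0, 0, 0.015, 0], [0.01, 0, 0, 0.008, 0], [0.01, 0, 0, 0, 0], [0.01, 0, 0, 0, 0]]]'

```text
time: 23.05
eef_pos: [0.5029, -0.0801, 0.206]
tool_rot: [-0.0, 0.643, 0.766, -0.0]
contact_force: [0.8, -0.6, -1.4]
opening: 0.0305
```

drive_tool --series '[[[0.01, 0, 0, 0.004, 0], [0.01, 0, 0, 0.004, 0], [0.01, 0, 0, 0, 0]]]'

```text
time: 23.3
eef_pos: [0.5032, -0.0806, 0.1979]
tool_rot: [0.0, 0.643, 0.766, 0.0]
contact_force: [0.3, -0.1, -1.6]
opening: 0.0304
```

drive_tool --series '[[[0.01, 0, 0, 0.004, 0], [0.01, 0, 0, 0.003, 0], [0.01, 0, 0, 0, 0]]]'

```text
time: 23.55
eef_pos: [0.503, -0.0808, 0.1904]
tool_rot: [-0.0, 0.643, 0.766, -0.0]
contact_force: [-1.0, -0.2, -3.2]
opening: 0.0302
```

drive_tool --series '[[[0.01, 0, 0, 0.003, 0], [0.01, 0, 0, 0.003, 0], [0.01, 0, 0, 0, 0]]]'

```text
time: 23.8
eef_pos: [0.5031, -0.0808, 0.1846]
tool_rot: [-0.0, 0.643, 0.766, -0.0]
contact_force: [-0.1, -0.2, -2.1]
opening: 0.03
```

drive_tool --series '[[[0.01, 0.001, 0, 0.003, 0], [0.01, 0.001, 0, 0.003, 0], [0.01, 0, 0, 0, 0]]]'

```text
time: 24.05
eef_pos: [0.5027, -0.0786, 0.1786]
tool_rot: [-0.0, 0.643, 0.766, -0.0]
contact_force: [0.3, -0.4, -0.9]
opening: 0.0301
```

drive_tool --series '[[[0.01, 0.001, 0, 0.003, 0], [0.01, 0.001, 0, 0.003, 0], [0.01, 0, 0, 0, 0]]]'

```text
time: 24.3
eef_pos: [0.5023, -0.0766, 0.1725]
tool_rot: [-0.0, 0.643, 0.766, -0.0]
contact_force: [0.2, -1.1, -0.6]
opening: 0.0302
```

drive_tool --series '[[[0.01, 0.0015, 0, 0.003, 0], [0.01, 0.0015, 0, 0.003, 0], [0.01, 0, 0, 0, 0]]]'

```text
time: 24.55
eef_pos: [0.5017, -0.0735, 0.1664]
tool_rot: [-0.0, 0.643, 0.766, -0.0]
contact_force: [0.9, -0.9, -1.3]
opening: 0.0299
```

drive_tool --series '[[[0.01, 0.0015, 0, 0.003, 0], [0.01, 0.0015, 0, 0.003, 0], [0.01, 0, 0, 0, 0]]]'

```text
time: 24.8
eef_pos: [0.5012, -0.0706, 0.1604]
tool_rot: [-0.0, 0.643, 0.766, -0.0]
contact_force: [0.9, -1.1, -2.9]
opening: 0.0296
```

```bash
python3 - <<'E'
from h import *
st=get_state();print(st['contact_force'],st['moment'])
w=grab_frame("wrist")[:,:,::-1];s=grab_frame("side")[:,:,::-1]
cv2.imwrite("pics/p8.png",np.hstack([cv2.resize(w,(480,360)),cv2.resize(s[105:255,235:369],(320,360))]))
E
```

```text
[ 0.92809364 -1.06786271 -2.92423163] [-0.36835221 -0.1281271  -0.01976871]
```

drive_tool --series '[[[0.01, 0.002, 0, 0.003, 0], [0.01, 0.002, 0, 0.003, 0], [0.01, 0, 0, 0, 0]]]'

```text
time: 25.15
eef_pos: [0.5005, -0.0665, 0.1545]
tool_rot: [-0.0, 0.643, 0.766, -0.0]
contact_force: [-0.4, -1.5, -2.1]
opening: 0.0296
```

drive_tool --series '[[[0.01, 0.001, 0, 0.002, 0], [0.01, 0.001, 0, 0.002, 0], [0.01, 0, 0, 0, 0]]]'

```text
time: 25.4
eef_pos: [0.5003, -0.0648, 0.1507]
tool_rot: [-0.0, 0.643, 0.766, -0.0]
contact_force: [0.2, -1.1, -1.0]
opening: 0.0287
```

Release gradually, then rise.

drive_tool --series '[[[0.034, 0, 0, 0, 0], [0.04, 0, 0, 0, 0], [0.048, 0, 0, 0, 0], [0.056, 0, 0, 0, 0], [0.066, 0, 0, 0, 0], [0.076, 0, 0, 0, 0], [0.0854, 0, 0, 0, 0], [0.0854, 0, 0, 0, 0], [0.0854, 0, 0, 0, 0], [0.0854, 0, 0, 0, 0], [0.0854, 0, 0, 0, 0]]]'

```text
time: 26.32
eef_pos: [0.5004, -0.0649, 0.1511]
tool_rot: [-0.0, 0.643, 0.766, -0.0]
contact_force: [0.4, -0.1, 0.5]
opening: 0.0851
```

```bash
python3 - <<'E'
from h import *
st=get_state();print(st['contact_force'],st['moment'],st['opening'],st['time'])
w=grab_frame("wrist")[:,:,::-1];s=grab_frame("side")[:,:,::-1]
cv2.imwrite("pics/p9.png",np.hstack([cv2.resize(w,(480,360)),cv2.resize(s[105:255,235:369],(320,360))]))
# yellow cap pixels in wrist/side
for n,i in(("w",w),("s",s)):
    h=cv2.cvtColor(np.ascontiguousarray(i),cv2.COLOR_BGR2HSV);m=(cv2.inRange(h,(22,170,120),(34,255,255)))
    k,l,t,c=cv2.connectedComponentsWithStats(m);print(n,[(t[j].tolist(),c[j].round().tolist()) for j in range(1,k) if t[j][4]>25])
E
```

```text
[ 0.4183538  -0.10930141  0.45005019] [-0.01534808 -0.05178981  0.02788031] 0.08513521570798886 26.3167
w [([264, 231, 45, 41, 623], [294.0, 248.0]), ([250, 235, 13, 18, 136], [257.0, 245.0]), ([265, 246, 26, 24, 493], [278.0, 258.0])]
s [([220, 154, 16, 12, 63], [227.0, 161.0])]
```

View pics/p9.png

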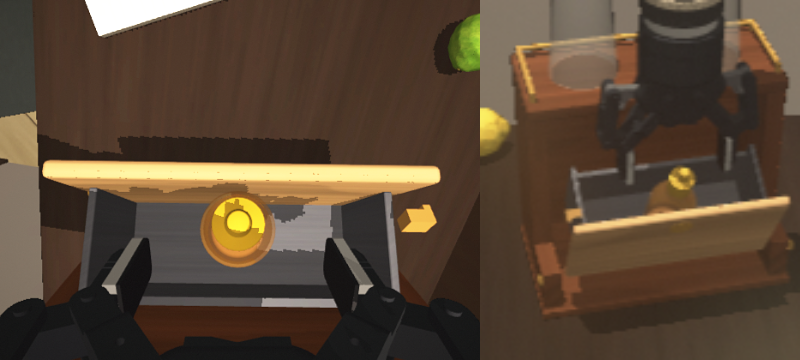

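drive_tool --series '[[[0.0854, 0, 0, -0.005, 0], [0.0854, 0, 0, -0.01, 0], [0.0854, 0, 0, -0.02, 0], [0.0854, 0, 0, -0.02, 0], [0.0854, 0, 0, -0.02, 0], [0.0854, 0, 0, -0.02, 0], [0.0854, 0, 0, -0.02, 0], [0.0854, 0.02, 0, 0, 0], [0.0854, 0.02, 0, 0, 0], [0.0854, 0.02, 0, 0, 0], [0.0854, 0.02, 0, 0, 0], [0.0854, 0.02, 0, 0, 0], [0.0854, 0.02, 0, 0, 0], [0.0854, 0.02, 0, 0, 0], [0.0854, 0, 0, 0, 0], [0.0854, 0, 0, 0, 0], [0.0854, 0, 0, 0, 0], [0.0854, 0, 0, 0, 0]]]'

```text
time: 27.92
eef_pos: [0.4764, 0.0723, 0.2665]
tool_rot: [0.0, 0.643, 0.766, 0.0]
contact_force: [0.4, 0.1, -0.1]
opening: 0.0854
```

```bash
python3 - <<'E'
from h import *
def cap(n,i):
    h=cv2.cvtColor(np.ascontiguousarray(i),cv2.COLOR_BGR2HSV);m=cv2.inRange(h,(22,170,120),(34,255,255))
    k,l,t,c=cv2.connectedComponentsWithStats(m);print(n,[(t[j].tolist(),c[j].round(1).tolist()) for j in range(1,k) if t[j][4]>15])
s=grab_frame("side")[:,:,::-1];t=grab_frame("top")[:,:,::-1];cap("s",s);cap("t",t)
for i in range(4): s2=grab_frame("side")[:,:,::-1]
cap("s",s2); print(get_state()['contact_force'],get_state()['time'])
P=[.5045,-.0809,-1.4088]
# predicted cap when lying along open front, foot at floor
f=np.array([-.5,.866]);n=np.array([.866,.5]);q=np.array([0,.045])+.145*f+.0335*n
X=cab(P,[q[0],-.002,q[1]]);print("pred cap side/top",proj("side",X),proj("top",X))
print(proj("top",cab(P,[(-.0575,.104,.1446),(-.0575,-.104,.1446)])))
cv2.imwrite("pics/s_end.png",s2);cv2.imwrite("pics/t_end.png",t)
E
```

```text
s [([239, 151, 7, 8, 23], [242.0, 155.3]), ([220, 152, 16, 13, 68], [226.9, 160.7])]
t [([421, 131, 24, 31, 354], [431.0, 147.2]), ([314, 222, 13, 11, 76], [319.7, 227.3])]
s [([237, 151, 9, 12, 39], [240.6, 157.2]), ([219, 153, 7, 12, 24], [222.0, 159.6]), ([226, 157, 10, 8, 43], [230.0, 161.2])]
[ 0.37304708  0.06419206 -0.31210273] 28.2167
pred cap side/top [[320.81535985 176.49092754]] [[316.65698135 228.63062465]]
[[301.50307386 185.02841391]
 [317.0239672  273.8774805 ]]
```

```bash
python3 -c "
from plant import *
print(hand_in())"
```

```text
the job is handed in; nothing more can be done
None
```

The bin is open at its stop, the yellow-capped bottle is standing in it, and the job is handed in at about 28 s of the 61 s allowed. No verdict came back.

- **Latch:** I pressed the front with the outside of the open gripper until it reached a firm stop, at about 25 N.
- **Obstruction:** Before that, two tries higher up hit something that would not move, most likely the shelf edge. They reached about 20 N and 15 N, so I backed off both times and pressed about 20 mm lower.
- **Opening:** I drew the gripper back at about 3 mm per step and the front followed it. Contact read 3–6 N for most of the travel, then faded to nothing near the stop. I never had a direct reading of the joint angle or its speed. A picture then showed the bin open.
- **Bottle:** I took it by the neck and lowered it into the pocket, letting it turn in the jaws to match the tilt. I then released it slowly and moved clear.

**Last checks:**
- The wrist and side pictures after release show the bottle in the pocket, cap up and leaning on the front.
- In the final top picture the cap is at pixel (320, 227), against (317, 229) predicted for a seated bottle.
- The side camera could not confirm this. At the end it found no yellow near the predicted spot, probably because the arm was in the way; I did not look into it.
- The last force reading was near zero. The other bottle and the lime were never approached, and both glasses measured unmoved during the pressing. I did not measure any of these again at the end.

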